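# Unhook a glued photo-strip frame and sleeve it

### The arm

A 6-joint arm with a two-finger parallel gripper is mounted at the origin on the work surface. World frame = base frame: x ahead of the robot, y to its left, z up, the work surface at z = 0. Lengths are in m, angles in rad, forces in N, time in s.
With the tool pointing down it reaches from about 0.35 to 0.975 m from the base axis. Payload 4.9 kg.
Tool frame: the origin (TCP) lies at the very end of the fingers, on their centre line; the grasp point (between the pads) lies 19 mm behind it; z points along the fingers, y is the direction in which the jaws open and shut (so a half turn about z gives the same grasp; the last joint's range is limited). The gripper opens to 85 mm and grips with 20 to 120 N. Pads are 22 mm wide; open, the fingers measure 114 mm over their backs; the gripper's body (76 mm by 85 mm) begins 54 mm behind the grasp point. The pads swing forward as they close: fully open they stand 13 mm farther back than shut.
Start: joints at [-0.119, 0.053, 1.613, -0, 1.476, -0.119], TCP at [0.625, 0, 0.231] pointing down, gripper open.
Joint ranges: [-3.01, 3.01], [-1.01, 2.22], [0.06, 2.58], [-1.02, 4.17], [0.09, 2.62], [-3.14, 3.14]. Speed limits (rad/s): [2.57, 2.57, 3.14, 3.14, 3.14, 3.14].

### API

Orientations are given as a unit quaternion [w, x, y, z].
In Python, from plant import state, grab_frame, camera_model, job_done, search_frame, masks_of, place_of gives the robot as it stands.
- The arm moves only by the tool drive_tool, never from a script. Its argument "series" is a list of rows, each a list of 2 entries, a list of its own where there are three numbers: the shift along the world's x, y, z in m, then the turn, a rotation vector about the world's x, y, z in degrees. A call has 1 to 8 rows; each row is the pose to reach, as a shift and turn from the pose commanded when the call began; what a row does not reach only later rows make up. A row lasts 1/10 s, in which the tool goes at most 50 mm and 8.59 degrees, less where a joint would pass 70% of its speed; a pose out of reach is approached as far as the arm can. A call with a gripper value outside its range is refused whole. "fingers" is the closure, from -1 (fully open) to 1 (shut), so that 0 is half open, set as the call begins (left out, the last holds). The fingers move at their own pace and stop on an object; the grip force is fixed at half the most. Time passes only in rows, so rows that repeat a pose let the fingers close. It gives the time, the measured TCP pose, the force and the opening at its end, in the units of the state.
- state(): the state, without advancing time (a new reading comes with each control period).
- grab_frame(name): name is "scene" or "side" or "wrist"; returns the picture (480x640x3 uint8, red, green, blue); there is no depth.
- camera_model(name): a dict with "fovy" (degrees; the focal length in pixels is half the picture's height over the tangent of half this angle, whatever the lens; pixels are square), "cx", "cy" (the principal point, pixels), "rvec" (rotation vector, rad) and "tvec" (3), from world to camera coordinates, as OpenCV has them. Camera axes: x right, y down, z forward; pixel columns grow to the right and rows downward; lengths in m; the calibration is good to about 2 mm. A picture is of the moment at which its call begins: read the wrist's pose just before it. camera_model takes no time and is no camera call; for the wrist camera it gives the pose at the moment of the call.
- job_done(): hands the job in, once; it reports no verdict.
Trained networks look in the newest picture that a camera, given by its name, has taken for a name from the list of things; names that differ only in an ending like _2 or _b are one class to them, and where a whole thing is asked for, a point or a joint stands for the part that bears it (a point fixed in the world has none). Each returns a list of dicts, best first, with "confidence" (0 to 1); they miss things now and then, are a little off and sometimes report something else, mostly with a low value. They report only what shows in the picture. A call takes as long as a camera call. They do not tell look-alikes from the thing itself.
- search_frame(camera, name): "location" ([x, y, z] in m, in world coordinates, good to about 4 mm: the middle of the surface that is visible of it).
- masks_of(camera, name): "pixels" (480x640 bool, what is visible of it).
- place_of(camera, name): "location" ([x, y, z] in m, in world coordinates, good to about 4 mm: a listed point, or the origin of a listed thing).
The state is a dict: "time": time; "joint_pos": joint angles; "joint_vel": joint speeds; "joint_efforts": joint torques, N m; "tool_pos": TCP position; "tool_rot": TCP orientation; "contact_force": force on the tool from outside, world axes, zero at the start; "ft_torque": the same for the moment, N m; "gripper_width": opening from 0.0 (shut) to 1.0 (fully open).
Only numpy, scipy, OpenCV 4.12 (cv2) and the standard library are available. Lean on these libraries where they do the work, as an engineer would, in place of code of your own. Each camera call takes 0.05 s, during which the arm holds its last target.

### The job

The photo-strip frame in the gluing jig has set: lift the jig's spring-loaded finger by its knob clear of the frame and swing it aside about a quarter turn, either way, before you move the frame, and leave the finger there. Then take the frame out and, picture side up, slide it narrow border first into the empty sleeve, fully home against the back, so that its deep border sticks out of the mouth. Leave the other frame, the jig, and the things on the desk as they stand.

Things in the scene. Friction and masses are not known exactly. Their poses are not given: they have to be found in the camera images.
- jig: Plywood gluing jig, fixed, mm. Origin on the desk; x runs from its open end to the finger's post. Base block x -25..135, y -50..50, 30 high: the frame lies on its top (z=30). Two fences (inner faces y=+-28, x -5..85) and a back stop (x 87..95) reach up to z=44. Finger's upright post at x=110, y=0.
- strip: Frame to move: pale wood, 170 (x) 52 (y) 18 thick, mm, 0.14-0.2 kg. Origin: centre of underside; z out of picture side. Deep solid border x 40..85, narrow border x -85..-73, side borders 9 wide, panel between recessed 12. Balance x=+7. In the jig its origin and axes lie on the jig's within 1 mm, deep border under the finger; narrow end overhangs the base: grip across the width at x -75..-40.
- strip_narrow_end (a point): Middle of the lower edge of the frame's narrow-border end (frame x=-85 mm, z=0).
- strip_deep_end (a point): Middle of the lower edge of the frame's deep-border end (frame x=+85 mm, z=0).
- finger_lift (a joint): Height of the spring-loaded finger, m: 0 when its foot presses on the frame's recessed panel, range -0.004..0.035. A spring presses it down with 5 N at 0, 5 N more per 20 mm of lift (its weight adds 1.5 N). The foot clears the frame's borders above 0.012; lift it some 0.02. It springs down when released.
- finger_swing (a joint): Turn of the finger about its upright post, rad, anticlockwise from above: about 0 when it lies along the jig's axis over the frame, range -1.75..1.75. Light friction keeps it where it is left.
- knob_grip (a point): Grip point on the finger's black wing knob, on the post's axis, 97 mm above the desk at lift 0. Knob 44 long, 14 thick, 34 high (15 above this point, 19 below; under it the finger arm, 12 thick, 14 wide). x axis along the knob's length, away from the foot; pinch it across its y axis. Moves with the finger.
- foot (a point): Centre of the underside of the finger's foot, a 12 mm thick pin hanging from the end of the arm, 82 mm from the post. Arm underside 30 mm above it.
- sleeve_empty: Empty plywood sleeve with clear roof, fixed. Origin on the desk. x points from the mouth inwards. Block x -60..70, y -37..37, overall 64 high. Inside: mouth at x=-60, back at x=60, walls at y=+-31, floor z=30, underside of the roof z=60. The frame goes in 120 deep: 50 of its deep end stay out, overhanging. All mm.
- sleeve_full: The same kind of sleeve, fixed, already holding another frame. Its axes and sizes are those of sleeve_empty; the two change places.
- strip_done: The other frame, same shape and axes as strip, already in sleeve_full with its deep border sticking out 50 mm from the mouth: leave it.
- glue: Bystander: white glue bottle, radius 25 mm, 120 mm high. Origin: centre of its underside.
- cup: Bystander: white ceramic cup, radius 34 mm, 85 mm high. Origin: centre of its underside.
- tape: Bystander: roll of tape lying flat, radius 35 mm, 48 mm high. Origin: centre of its underside.
There are look-alikes about, which are no part of the job. What is shaped like the strip but purple is not meant. What is shaped like the jig but orange is not meant.

How it is judged:
By the outcome, as a careful person would: the job done as asked, in the order asked, and still so for the second after the job is handed in, with the robot touching nothing.
It also fails if it takes over 72 s, if anything falls off the work surface, if the arm or the gripper's body presses on something with over 40 N, if the wrist force passes 120 N, or if a joint passes its speed limit or range.

## Working session

There is one attempt and no reset: what is moved stays moved. The work goes in short steps, Python scripts to look and compute and a tool call to move; the robot and the scene stay as the last step left them, time stands still between calls to the robot, and variables do not carry over. Pictures are saved under pics/ and viewed, and the job is handed in when it is done.

Besides the shell and the picture viewer there is one more tool, called after "Emit:" by a JSON object that holds its "name" and its "arguments", one argument or row to a line. drive_tool: Moves the arm, as the interface text tells. Its arguments: {"type":"object","properties":{"series":{"type":"array","items":{"type":"array"}},"fingers":{"type":"number"}},"required":["series"]}

```bash
ls; mkdir -p pics; python3 - <<'E'
from plant import *
import cv2
print(state())
for n in ["scene","side","wrist"]:
    im=grab_frame(n); cv2.imwrite(f"pics/a_{n}.png",im[:,:,::-1]); print(n,camera_model(n))
print(state()['time'])
E
```

```text
pics
{'time': 0.0, 'joint_pos': array([-1.19021552e-01,  5.33278369e-02,  1.61427372e+00, -2.34600773e-05,
        1.47598983e+00, -1.18984360e-01]), 'joint_vel': array([-1.12583796e-04, -3.54366854e-04,  2.45497842e-04, -7.35051351e-04,
       -2.41629962e-03, -1.89895971e-07]), 'joint_efforts': array([ 2.70554956e-04, -3.93670499e+01, -3.70175600e+01, -1.62778279e-04,
        6.93513779e-03, -6.06393527e-06]), 'tool_pos': array([6.24387962e-01, 5.35633232e-05, 2.30093119e-01]), 'tool_rot': array([-7.78337375e-04,  7.07118784e-01,  7.07094072e-01, -6.26941437e-04]), 'contact_force': array([-0.31658573, -0.63911641, -0.62506043]), 'ft_torque': array([ 0.05662178, -0.05159718,  0.05335775]), 'gripper_width': 1.00029218582259}
scene {'fovy': 48.19894955790228, 'cx': 315.35001508388893, 'cy': 245.90904785660567, 'rvec': array([ 0.8353137 ,  2.47274442, -1.14896572]), 'tvec': array([ 0.39809185, -0.11538447,  1.47536563])}
side {'fovy': 56.52832236712795, 'cx': 317.83903917249177, 'cy': 234.5277697311005, 'rvec': array([ 2.28274282, -0.55186056,  0.22274885]), 'tvec': array([-0.42019858,  0.21086703,  1.05197334])}
wrist {'fovy': 70.04711647005301, 'cx': 323.5113529402801, 'cy': 236.2252143780194, 'rvec': array([-2.87424718e+00, -7.53144694e-05,  1.25952194e-03]), 'tvec': array([-0.62374641, -0.03381664,  0.37809487])}
0.15
```

View pics/a_scene.png

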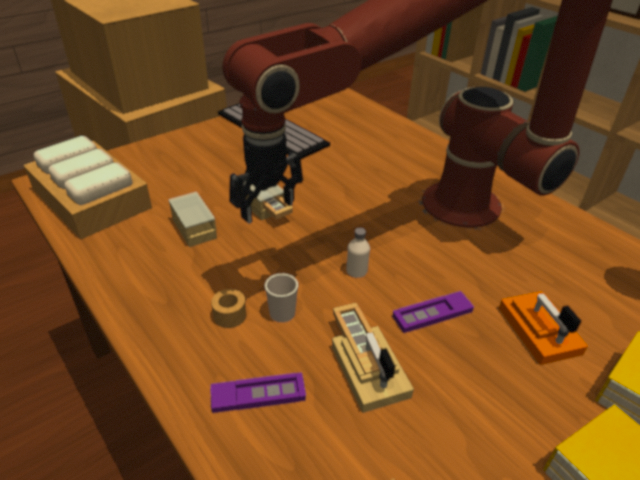

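View pics/a_side.png

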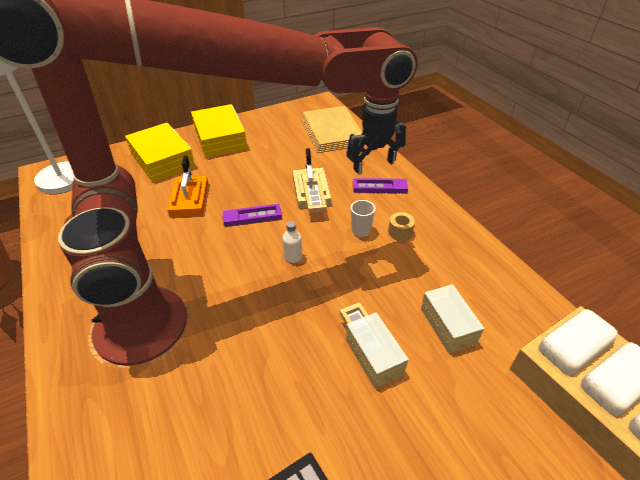

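View pics/a_wrist.png

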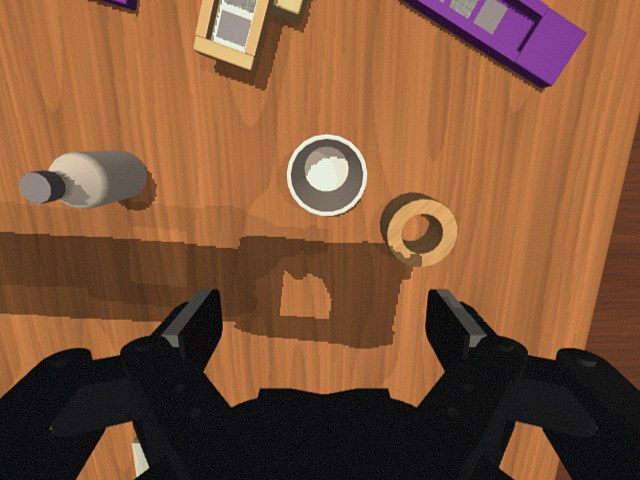

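```bash
python3 - <<'E'
from plant import *
import numpy as np
for c in ["scene","side"]:
    for n in ["jig","strip","strip_narrow_end","strip_deep_end","knob_grip","foot","sleeve_empty","sleeve_full","strip_done","glue","cup","tape"]:
        for r in place_of(c,n): print(c,n,round(r['confidence'],2),np.round(r['location'],4))
print(state()['time'])
E
```

```text
scene jig 0.92 [ 5.625e-01  2.176e-01 -2.000e-04]
scene jig 0.8 [0.2038 0.3581 0.0012]
scene strip 0.84 [ 0.7815  0.1837 -0.0052]
scene strip 0.76 [ 0.3677  0.2382 -0.0027]
scene strip 0.62 [0.5609 0.2171 0.0302]
scene strip_narrow_end 0.91 [ 0.4494  0.2123 -0.002 ]
scene strip_narrow_end 0.67 [ 0.7053  0.2247 -0.0008]
scene strip_narrow_end 0.56 [0.5359 0.1349 0.0265]
scene strip_deep_end 0.91 [0.8546 0.1391 0.0013]
scene strip_deep_end 0.64 [ 0.2922  0.2567 -0.001 ]
scene strip_deep_end 0.55 [0.591  0.297  0.0321]
scene knob_grip 0.98 [0.2483 0.4525 0.0946]
scene knob_grip 0.95 [0.5962 0.3185 0.0951]
scene knob_grip 0.47 [ 0.6273  0.0404 -0.0017]
scene knob_grip 0.34 [4.137e-01 3.520e-02 2.000e-04]
scene foot 0.85 [0.5661 0.248  0.0406]
scene foot 0.56 [0.2193 0.3811 0.0357]
scene sleeve_empty 0.62 [ 0.6422 -0.3252  0.0051]
scene sleeve_full 0.61 [ 0.4403 -0.3197 -0.0033]
scene strip_done 0.77 [ 0.4435 -0.2928  0.0258]
scene glue 0.67 [ 0.4121  0.0324 -0.002 ]
scene glue 0.22 [0.5963 0.3169 0.0956]
scene cup 0.75 [0.6264 0.0375 0.0021]
scene cup 0.72 [0.5598 0.2144 0.0283]
scene ta
[... 279 characters left out ...]
0.0286]
side strip_narrow_end 0.96 [ 0.707   0.2202 -0.0047]
side strip_narrow_end 0.82 [ 0.4469  0.2121 -0.0046]
side strip_narrow_end 0.63 [0.5383 0.1336 0.0314]
side strip_deep_end 0.95 [ 8.536e-01  1.427e-01 -1.000e-04]
side strip_deep_end 0.72 [0.2869 0.2642 0.0048]
side strip_deep_end 0.57 [0.5881 0.2957 0.0318]
side knob_grip 0.6 [0.2476 0.4536 0.0953]
side knob_grip 0.56 [0.5983 0.3189 0.0971]
side foot 0.57 [0.2185 0.3765 0.0352]
side foot 0.56 [0.562  0.2414 0.0343]
side sleeve_empty 0.91 [ 0.6354 -0.3276 -0.0049]
side sleeve_full 0.83 [ 0.4459 -0.3212 -0.0021]
side glue 0.59 [0.4155 0.0365 0.0019]
side cup 0.9 [ 0.6296  0.035  -0.0025]
side tape 0.98 [ 0.7243 -0.0203  0.0011]
1.35
```

The strip and its jig are at about (0.56, 0.216) with a yaw of about 72°. The orange jig and purple strips are the decoys, and the sleeves are at y ≈ -0.32. Next I'll write helpers and refine these numbers.

```bash
cat > h.py <<'E'
from plant import *
import numpy as np, cv2
from scipy.spatial.transform import Rotation as R
def cam(c):
    m=camera_model(c); f=240/np.tan(np.radians(m['fovy']/2))
    return np.array([[f,0,m['cx']],[0,f,m['cy']],[0,0,1]]),m['rvec'],m['tvec']
def proj(c,P):
    K,r,t=cam(c); return cv2.projectPoints(np.atleast_2d(np.float64(P)),r,t,K,None)[0][:,0]
def ray(c,uv,z):
    K,r,t=cam(c); Rm=cv2.Rodrigues(r)[0]; d=Rm.T@np.linalg.inv(K)@np.array([uv[0],uv[1],1]); o=-Rm.T@t
    return o+d*(z-o[2])/d[2]
def fr(o,yaw,P):
    P=np.atleast_2d(P)/1000.; c,s=np.cos(yaw),np.sin(yaw)
    return P@np.array([[c,-s,0],[s,c,0],[0,0,1]]).T+np.array([o[0],o[1],0])
def box(im,c,o,yaw,x,y,z,col):
    P=np.array([[a,b,d] for d in z for a,b in [(x[0],y[0]),(x[1],y[0]),(x[1],y[1]),(x[0],y[1])]])
    q=np.int32(np.round(proj(c,fr(o,yaw,P))))
    for i in range(4):
        for a,b in [(i,(i+1)%4),(i+4,(i+1)%4+4),(i,i+4)]: cv2.line(im,tuple(map(int,q[a])),tuple(map(int,q[b])),col,1)
E
python3 - <<'E'
from h import *
K,r,t=cam('wrist'); print(-cv2.Rodrigues(r)[0].T@t)
for c,crop in [('scene',(200,120,330,260)),('side',(320,260,520,410))]:
    im=grab_frame(c)[:,:,::-1].copy(); x0,y0,x1,y1=(150,170,310,260) if c=='scene' else (330,270,510,410)
    cr=cv2.resize(im[y0:y1,x0:x1],None,fx=4,fy=4,interpolation=cv2.INTER_CUBIC); cv2.imwrite(f'pics/b_{c}.png',cr)
E
```

```text
[0.62431607 0.06719766 0.3740136 ]
```

View pics/b_side.png

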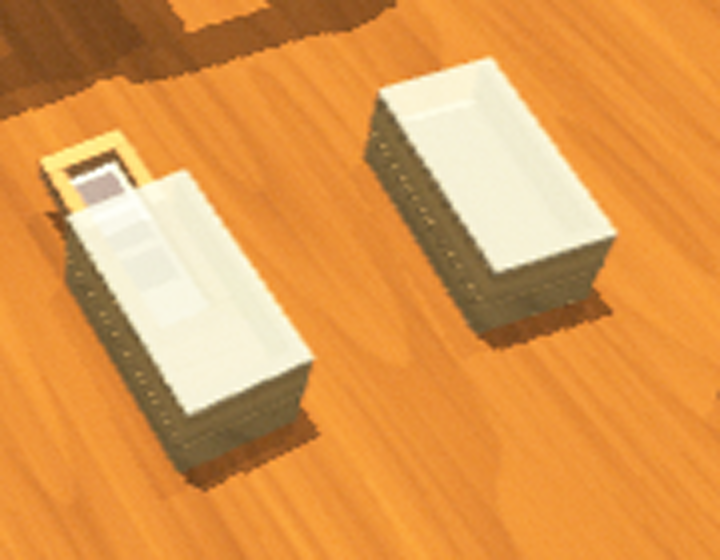

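View pics/b_scene.png

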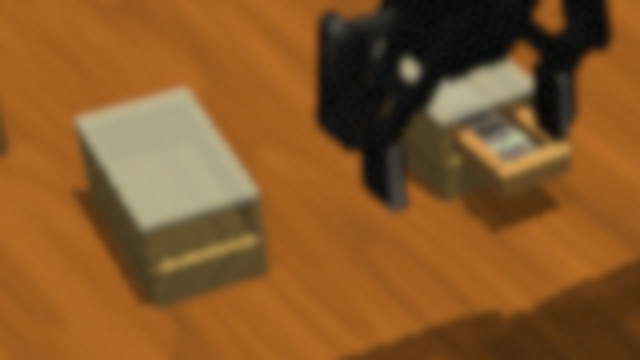

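```bash
python3 - <<'E'
from h import *
def corners(c,pts,x0,y0):
    P=np.array([ray(c,(x0+p[0]/4,y0+p[1]/4),.064) for p in pts]); print(c,np.round(P,4).tolist()); return P
for nm,A in [('empty',corners('side',[(378,92),(490,58),(615,237),(497,272)],330,270)),('empty_sc',corners('scene',[(259,192),(147,232),(77,122),(185,88)],150,170))]:
    # mouth mid, back mid
    m=(A[0]+A[1])/2;b=(A[2]+A[3])/2;d=b-m;L=np.linalg.norm(d)
    print(nm,'len',L,'wid',np.linalg.norm(A[0]-A[1]),np.linalg.norm(A[2]-A[3]),'yaw',np.degrees(np.arctan2(d[1],d[0])),'origin',m+d*60/130)
E
```

```text
side [[0.6112, -0.2695, 0.064], [0.6847, -0.2791, 0.064], [0.664, -0.408, 0.064], [0.5938, -0.3963, 0.064]]
scene [[0.609, -0.2644, 0.064], [0.6816, -0.2691, 0.064], [0.6642, -0.3968, 0.064], [0.5916, -0.3906, 0.064]]
empty len 0.12923830586396848 wid 0.07415294864881615 0.0711875382448773 yaw -98.47906258421592 origin [ 0.63912442 -0.3332899   0.064     ]
empty_sc len 0.1281152704494619 wid 0.07275311855073027 0.07295887150842806 yaw -97.78334410015854 origin [ 0.63724412 -0.32534241  0.064     ]
```

Emit:
{"name": "drive_tool", "arguments": {
  "series": [
    [[-0.02,0.04,0.0],[0,0,-8]],
    [[-0.045,0.08,0.0],[0,0,-16]],
    [[-0.065,0.12,0.0],[0,0,-18.5]],
    [[-0.07,0.14,0.0],[0,0,-18.5]]
  ]
}}

```text
time: 1.85
tool_pos: [0.5532, 0.1425, 0.2314]
tool_rot: [-0.0, 0.811, 0.585, 0.0]
contact_force: [1.1, -1.1, -0.5]
gripper_width: 0.998
```

```bash
python3 - <<'E'
from h import *
im=grab_frame('wrist'); cv2.imwrite('pics/c_w.png',im[:,:,::-1])
print(state()['tool_pos'],state()['contact_force'])
for n in ["jig","strip","knob_grip","foot","strip_narrow_end","strip_deep_end"]:
    for r in place_of('wrist',n): print(n,round(r['confidence'],2),np.round(r['location'],4))
im=im[:,:,::-1].copy(); o=(.561,.2165);y=np.radians(71.5)
box(im,'wrist',o,y,(-25,135),(-50,50),(0,30),(255,0,0)); box(im,'wrist',o,y,(-85,85),(-26,26),(30,48),(0,0,255)); box(im,'wrist',o,y,(88,132),(-7,7),(78,112),(0,255,0))
cv2.imwrite('pics/c_wo.png',im)
E
```

```text
[0.55313845 0.14434576 0.23150096] [-0.35691393  1.86045908 -0.46519028]
strip 0.94 [0.7822 0.1834 0.0025]
strip 0.69 [0.5614 0.2169 0.0331]
strip 0.62 [ 0.3713  0.2385 -0.0029]
strip 0.53 [0.5655 0.2406 0.0365]
knob_grip 0.65 [0.4072 0.0356 0.0009]
knob_grip 0.47 [0.563  0.2433 0.037 ]
foot 0.57 [0.5626 0.2438 0.0328]
strip_narrow_end 0.73 [0.5356 0.137  0.0315]
strip_narrow_end 0.69 [ 4.505e-01  2.103e-01 -1.000e-04]
strip_narrow_end 0.64 [ 0.7031  0.2227 -0.0017]
strip_deep_end 0.88 [0.5951 0.297  0.0284]
strip_deep_end 0.88 [0.8555 0.1439 0.001 ]
strip_deep_end 0.66 [ 0.2896  0.2613 -0.0022]
```

View pics/c_wo.png

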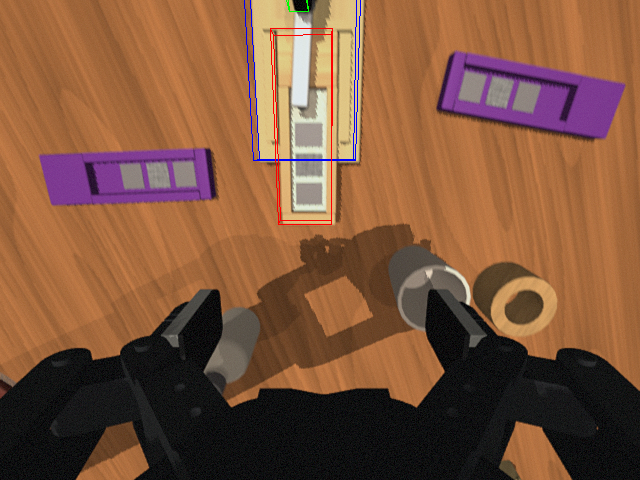

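```bash
python3 - <<'E'
from h import *
im=grab_frame('wrist')
print(state()['tool_pos'],state()['contact_force'])
im=im[:,:,::-1].copy(); o=(.563,.217);y=np.radians(71.5)
box(im,'wrist',o,y,(-25,135),(-50,50),(0,30),(255,0,0)); box(im,'wrist',o,y,(-85,85),(-26,26),(30,48),(0,0,255)); box(im,'wrist',o,y,(88,132),(-7,7),(78,112),(0,255,0))
cv2.imwrite('pics/c_w2.png',cv2.resize(im[0:240,220:400],None,fx=2.5,fy=2.5))
E
```

```text
[0.55542214 0.13896805 0.23124317] [-0.7491135   0.50308642  0.505633  ]
```

View pics/c_w2.png

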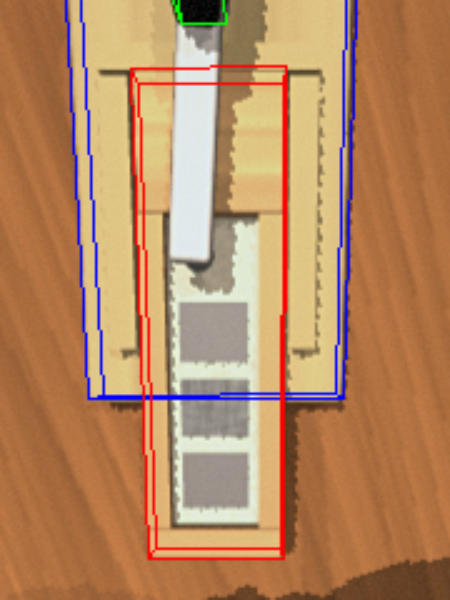

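Emit:
{"name": "drive_tool", "arguments": {
  "series": [
    [[0.011,0.045,0],[0,0,0]],
    [[0.022,0.09,0],[0,0,0]],
    [[0.033,0.135,0],[0,0,0]],
    [[0.0425,0.18,0],[0,0,0]],
    [[0.0425,0.18,-0.02],[0,0,0]],
    [[0.0425,0.18,-0.05],[0,0,0]],
    [[0.0425,0.18,-0.05],[0,0,0]],
    [[0.0425,0.18,-0.05],[0,0,0]]
  ]
}}

```text
time: 3.05
tool_pos: [0.5975, 0.3191, 0.1806]
tool_rot: [-0.0, 0.812, 0.584, -0.001]
contact_force: [-0.0, 0.3, 0.8]
gripper_width: 0.999
```

```bash
python3 - <<'E'
from h import *
im=grab_frame('wrist')[:,:,::-1].copy()
print(state()['tool_pos'],state()['contact_force'])
o=(.563,.217);y=np.radians(71.5)
print(proj('wrist',fr(o,y,[[110,0,112]])))
box(im,'wrist',o,y,(88,132),(-7,7),(78,112),(0,255,0))
cv2.imwrite('pics/d_w.png',im)
im=grab_frame('side')[:,:,::-1]; cv2.imwrite('pics/d_s.png',cv2.resize(im[80:280,240:440],None,fx=3,fy=3))
E
```

```text
[0.59825255 0.31941257 0.1822998 ] [0.25619131 0.27349766 0.39712521]
[[322.89658427 246.59398373]]
```

View pics/d_w.png

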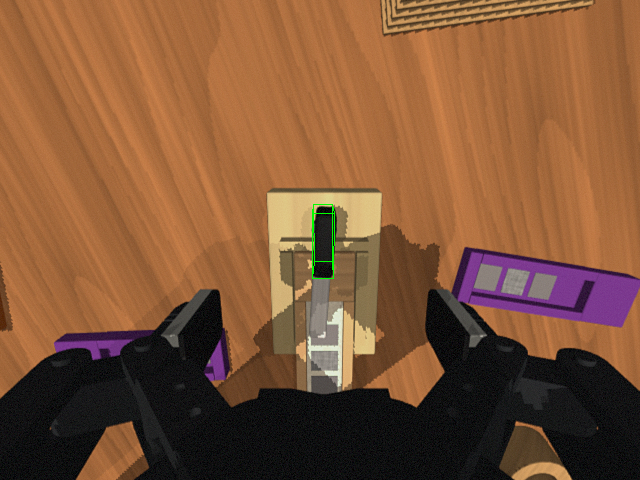

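View pics/d_s.png

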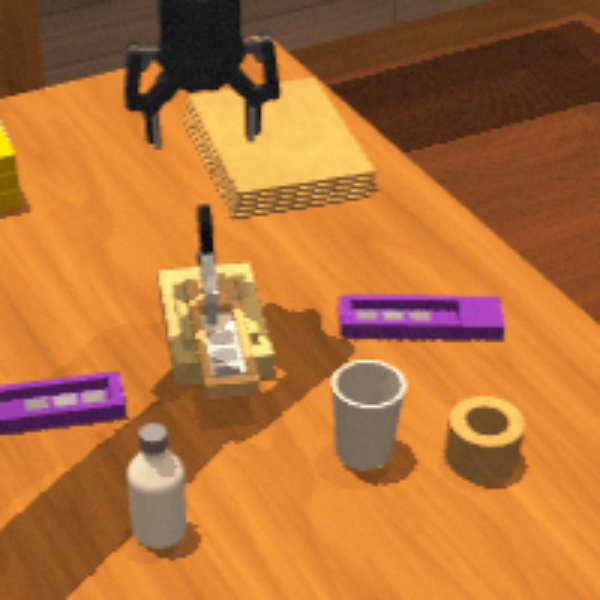

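Emit:
{"name": "drive_tool", "arguments": {
  "series": [
    [[0,0.001,-0.03],[0,0,0]],
    [[0,0.001,-0.06],[0,0,0]],
    [[0,0.001,-0.085],[0,0,0]],
    [[0,0.001,-0.098],[0,0,0]],
    [[0,0.001,-0.098],[0,0,0]],
    [[0,0.001,-0.098],[0,0,0]]
  ]
}}

```text
time: 3.75
tool_pos: [0.5986, 0.3212, 0.0852]
tool_rot: [0.0, 0.812, 0.584, 0.001]
contact_force: [0.5, -0.4, 0.0]
gripper_width: 1.003
```

Emit:
{"name": "drive_tool", "arguments": {
  "series": [
    [[0,0,0],[0,0,0]],
    [[0,0,0],[0,0,0]],
    [[0,0,0],[0,0,0]],
    [[0,0,0],[0,0,0]],
    [[0,0,0],[0,0,0]],
    [[0,0,0],[0,0,0]],
    [[0,0,0],[0,0,0]],
    [[0,0,0],[0,0,0]]
  ],
  "fingers": 1
}}

```text
time: 4.55
tool_pos: [0.598, 0.3213, 0.0837]
tool_rot: [0.0, 0.812, 0.584, 0.001]
contact_force: [1.2, 1.2, 0.1]
gripper_width: 0.155
```

Emit:
{"name": "drive_tool", "arguments": {
  "series": [
    [[0,0,0.006],[0,0,0]],
    [[0,0,0.012],[0,0,0]],
    [[0,0,0.018],[0,0,0]],
    [[0,0,0.023],[0,0,0]],
    [[0,0,0.023],[0,0,0]],
    [[0,0,0.023],[0,0,0]]
  ]
}}

```text
time: 5.15
tool_pos: [0.5977, 0.3209, 0.1038]
tool_rot: [0.0, 0.812, 0.584, 0.001]
contact_force: [7.5, 2.4, -12.0]
gripper_width: 0.148
```

```bash
python3 - <<'E'
from h import *
s=state();print(s['tool_pos'],s['joint_pos'],s['contact_force'])
im=grab_frame('scene')[:,:,::-1]; cv2.imwrite('pics/e_s.png',cv2.resize(im[250:430,290:450],None,fx=3.5,fy=3.5))
print(place_of('scene','knob_grip'),place_of('scene','foot'))
E
```

```text
[0.5977466  0.32090168 0.10384813] [3.83077958e-01 2.76405438e-01 1.58216766e+00 6.82236788e-05
 1.28178539e+00 7.06042161e-01] [  7.54897206   2.39987052 -11.99945497]
[{'location': [0.5994, 0.3207, 0.1131], 'confidence': 0.67}, {'location': [0.248, 0.452, 0.0954], 'confidence': 0.66}] [{'location': [0.2202, 0.3785, 0.0325], 'confidence': 0.97}]
```

View pics/e_s.png

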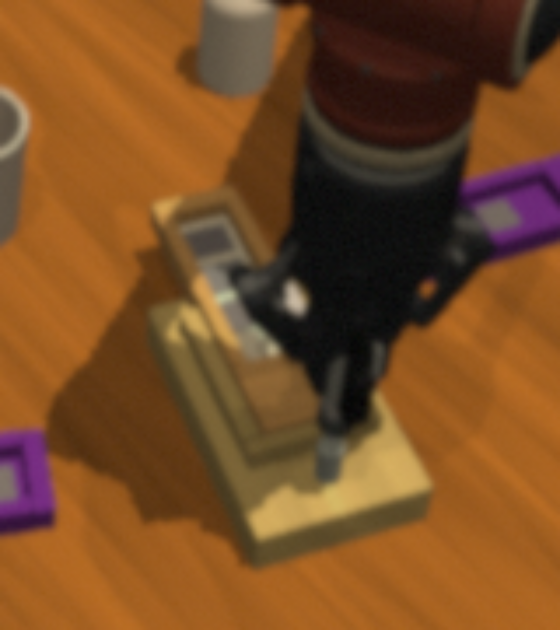

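Emit:
{"name": "drive_tool", "arguments": {
  "series": [
    [[0,0,0.001],[0,0,5]],
    [[0,0,0.001],[0,0,13]],
    [[0,0,0.001],[0,0,21]],
    [[0,0,0.001],[0,0,29]],
    [[0,0,0.001],[0,0,37]],
    [[0,0,0.001],[0,0,45]],
    [[0,0,0.001],[0,0,45]],
    [[0,0,0.001],[0,0,45]]
  ]
}}

```text
time: 6.1
tool_pos: [0.5968, 0.3209, 0.1041]
tool_rot: [-0.001, 0.526, 0.85, -0.0]
contact_force: [6.4, 2.4, -11.1]
gripper_width: 0.154
```

Emit:
{"name": "drive_tool", "arguments": {
  "series": [
    [[0,0,0.0],[0,0,8]],
    [[0,0,0.0],[0,0,16]],
    [[0,0,0.0],[0,0,24]],
    [[0,0,0.0],[0,0,32]],
    [[0,0,0.0],[0,0,40]],
    [[0,0,0.0],[0,0,47]],
    [[0,0,0.0],[0,0,47]],
    [[0,0,0.0],[0,0,47]]
  ]
}}

```text
time: 6.9
tool_pos: [0.5961, 0.3201, 0.1036]
tool_rot: [-0.002, 0.143, 0.99, -0.001]
contact_force: [5.3, 1.0, -12.1]
gripper_width: 0.147
```

Emit:
{"name": "drive_tool", "arguments": {
  "series": [
    [[0,0,-0.008],[0,0,0]],
    [[0,0,-0.016],[0,0,0]],
    [[0,0,-0.024],[0,0,0]],
    [[0,0,-0.026],[0,0,0]],
    [[0,0,-0.026],[0,0,0]]
  ]
}}

```text
time: 7.4
tool_pos: [0.5964, 0.3203, 0.0813]
tool_rot: [-0.001, 0.143, 0.99, -0.001]
contact_force: [-3.7, -3.5, -0.1]
gripper_width: 0.153
```

```bash
python3 - <<'E'
from h import *
s=state();print(s['tool_pos'],s['joint_pos'],s['contact_force'])
im=grab_frame('side')[:,:,::-1]; cv2.imwrite('pics/f_s.png',cv2.resize(im[80:280,240:440],None,fx=3,fy=3))
E
```

```text
[0.59643824 0.32028515 0.08129507] [ 3.83264615e-01  3.00280118e-01  1.59385570e+00 -7.16559871e-04
  1.25130250e+00 -8.99454469e-01] [-3.72553438 -3.47322945 -0.10421616]
```

View pics/f_s.png

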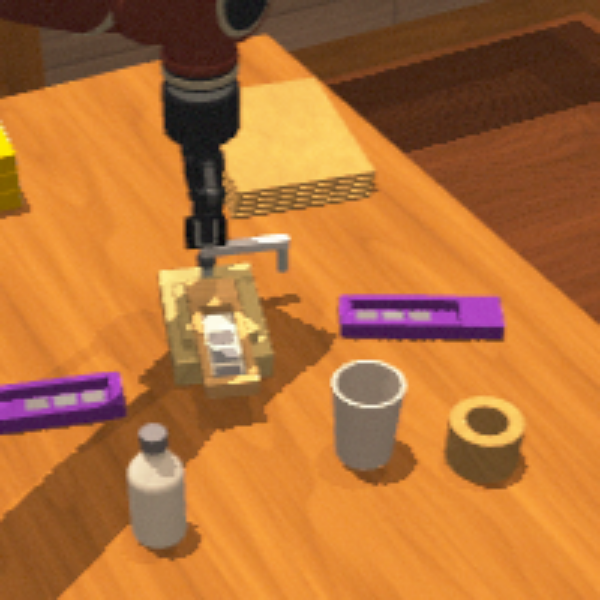

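Finger swung about 91°. I'll release it, raise the tool, then move to the strip grip with the yaw turned back to -18.5°.

Emit:
{"name": "drive_tool", "arguments": {
  "series": [
    [[0,0,0],[0,0,0]],
    [[0,0,0],[0,0,0]],
    [[0,0,0],[0,0,0]],
    [[0,0,0],[0,0,0]],
    [[0,0,0],[0,0,0]],
    [[0,0,0],[0,0,0]],
    [[0,0,0],[0,0,0]]
  ],
  "fingers": -1
}}

```text
time: 8.15
tool_pos: [0.5975, 0.321, 0.0813]
tool_rot: [0.0, 0.144, 0.99, 0.0]
contact_force: [-0.6, -0.4, -0.4]
gripper_width: 0.999
```

Emit:
{"name": "drive_tool", "arguments": {
  "series": [
    [[0,0,0.03],[0,0,0]],
    [[0,0,0.065],[0,0,0]],
    [[0,0,0.09],[0,0,0]],
    [[-0.01,-0.03,0.09],[0,0,-8.5]],
    [[-0.02,-0.06,0.09],[0,0,-17]],
    [[-0.03,-0.09,0.09],[0,0,-25.5]],
    [[-0.04,-0.12,0.09],[0,0,-34]],
    [[-0.05,-0.15,0.09],[0,0,-42.5]]
  ]
}}

```text
time: 8.95
tool_pos: [0.547, 0.1699, 0.1713]
tool_rot: [0.0, 0.495, 0.869, 0.0]
contact_force: [0.7, 0.9, 0.6]
gripper_width: 1.0
```

Emit:
{"name": "drive_tool", "arguments": {
  "series": [
    [[0,0,0],[0,0,-8.5]],
    [[0,0,0],[0,0,-17]],
    [[0,0,0],[0,0,-25.5]],
    [[0,0,0],[0,0,-34]],
    [[0,0,0],[0,0,-42.5]],
    [[0,0,0],[0,0,-49.5]],
    [[0,0,0],[0,0,-49.5]],
    [[0,0,0],[0,0,-49.5]]
  ]
}}

```text
time: 9.75
tool_pos: [0.5474, 0.171, 0.1713]
tool_rot: [-0.0, 0.811, 0.585, 0.0]
contact_force: [0.6, -0.4, 0.5]
gripper_width: 1.003
```

```bash
python3 - <<'E'
from h import *
im=grab_frame('wrist')[:,:,::-1].copy()
s=state();print(s['time'],s['tool_pos'],s['tool_rot'],s['contact_force'])
o=(.563,.217);y=np.radians(71.5)
print('grip xy',fr(o,y,[[-57,0,20]]))
box(im,'wrist',o,y,(-85,85),(-26,26),(30,48),(0,0,255))
cv2.imwrite('pics/g_w.png',im)
E
```

```text
9.8 [0.54746473 0.1709989  0.17128688] [-1.60566419e-05  8.10952166e-01  5.85112454e-01  1.01798958e-05] [0.40758962 0.39048014 0.72779575]
grip xy [[0.54491363 0.16294555 0.02      ]]
```

View pics/g_w.png

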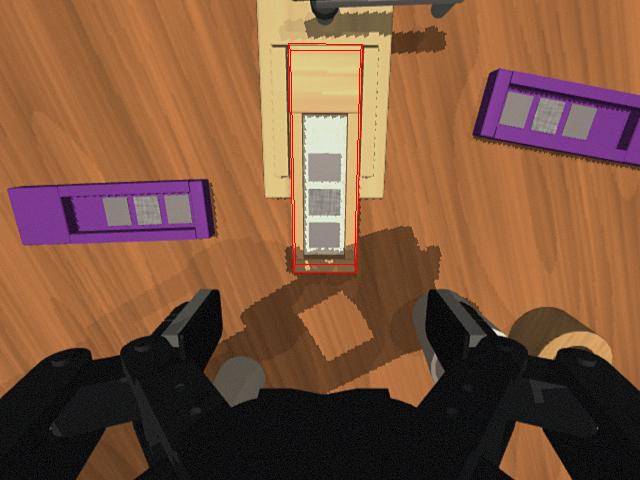

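Emit:
{"name": "drive_tool", "arguments": {
  "series": [
    [[-0.0025,-0.008,-0.03],[0,0,0]],
    [[-0.0025,-0.008,-0.07],[0,0,0]],
    [[-0.0025,-0.008,-0.11],[0,0,0]],
    [[-0.0025,-0.008,-0.14],[0,0,0]],
    [[-0.0025,-0.008,-0.15],[0,0,0]],
    [[-0.0025,-0.008,-0.15],[0,0,0]]
  ]
}}

```text
time: 10.4
tool_pos: [0.5437, 0.1628, 0.0198]
tool_rot: [-0.001, 0.811, 0.585, -0.002]
contact_force: [0.2, 0.5, -0.3]
gripper_width: 1.002
```

Emit:
{"name": "drive_tool", "arguments": {
  "series": [
    [[0,0,0],[0,0,0]],
    [[0,0,0],[0,0,0]],
    [[0,0,0],[0,0,0]],
    [[0,0,0],[0,0,0]],
    [[0,0,0],[0,0,0]],
    [[0,0,0],[0,0,0]]
  ],
  "fingers": 1
}}

```text
time: 11.0
tool_pos: [0.5467, 0.1634, 0.0241]
tool_rot: [0.001, 0.812, 0.584, 0.002]
contact_force: [-1.4, -0.7, 5.3]
gripper_width: 0.597
```

```bash
python3 - <<'E'
from h import *
s=state();print(s['time'],s['tool_pos'],s['contact_force'],s['gripper_width'])
im=grab_frame('scene')[:,:,::-1]; cv2.imwrite('pics/h_s.png',cv2.resize(im[230:430,270:470],None,fx=3,fy=3))
E
```

```text
11.0 [0.54674282 0.1633711  0.02406236] [-1.40441364 -0.72359008  5.27388854] 0.5967799494128503
```

View pics/h_s.png

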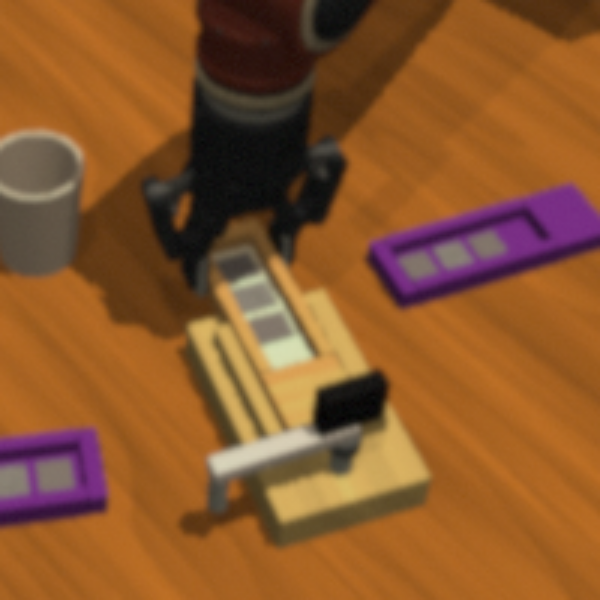

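Emit:
{"name": "drive_tool", "arguments": {
  "series": [
    [[0,0,0.01],[0,0,0]],
    [[0,0,0.02],[0,0,0]],
    [[0,0,0.035],[0,0,0]],
    [[0,0,0.05],[0,0,0]],
    [[0,0,0.06],[0,0,0]],
    [[0,0,0.06],[0,0,0]]
  ]
}}

```text
time: 11.65
tool_pos: [0.5467, 0.1633, 0.0842]
tool_rot: [0.001, 0.812, 0.584, 0.002]
contact_force: [1.2, 0.6, -1.4]
gripper_width: 0.597
```

```bash
python3 - <<'E'
from h import *
s=state();print(s['time'],s['tool_pos'],s['contact_force'],s['ft_torque'],s['gripper_width'])
im=grab_frame('scene')[:,:,::-1]; cv2.imwrite('pics/i_s.png',cv2.resize(im[230:430,270:470],None,fx=3,fy=3))
im=grab_frame('wrist')[:,:,::-1]; cv2.imwrite('pics/i_w.png',im)
for c in ['scene','wrist']:
  for n in ['strip_narrow_end','strip_deep_end']: print(c,n,[(np.round(r['location'],3),round(r['confidence'],2)) for r in place_of(c,n)])
E
```

```text
11.65 [0.54668111 0.16330004 0.08417498] [ 1.18584971  0.63005574 -1.40430913] [-0.10893477  0.06510619  0.052778  ] 0.5970657152547088
scene strip_narrow_end [(array([0.539, 0.135, 0.088]), 0.7), (array([ 0.447,  0.214, -0.002]), 0.69), (array([0.704, 0.222, 0.001]), 0.66), (array([0.63 , 0.039, 0.004]), 0.36)]
scene strip_deep_end [(array([0.593, 0.299, 0.09 ]), 0.89), (array([0.857, 0.141, 0.002]), 0.74)]
wrist strip_narrow_end [(array([ 0.704,  0.223, -0.002]), 0.78), (array([0.537, 0.136, 0.089]), 0.69), (array([ 0.451,  0.213, -0.001]), 0.6)]
wrist strip_deep_end []
```

View pics/i_s.png

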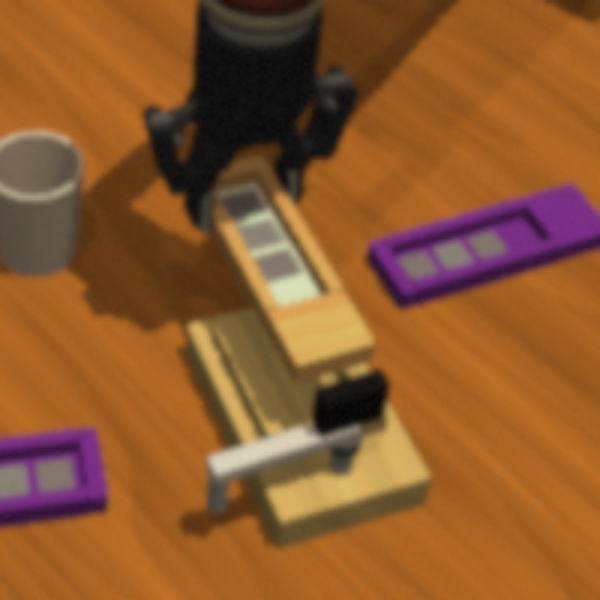

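View pics/i_w.png

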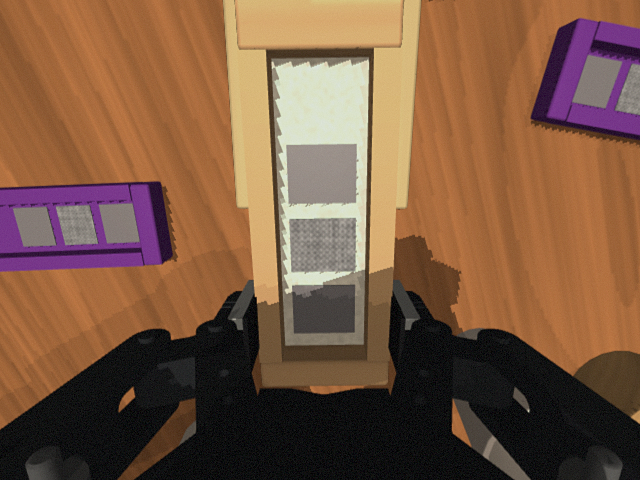

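Emit:
{"name": "drive_tool", "arguments": {
  "series": [
    [[0,0,0.025],[0,0,0]],
    [[0.0,-0.02,0.06],[0,0,0]],
    [[0.002,-0.06,0.065],[0,0,2]],
    [[0.004,-0.105,0.065],[0,0,4]],
    [[0.007,-0.15,0.065],[0,0,6]],
    [[0.009,-0.195,0.065],[0,0,8]],
    [[0.011,-0.24,0.065],[0,0,10.5]],
    [[0.013,-0.285,0.065],[0,0,10.5]]
  ]
}}

```text
time: 12.75
tool_pos: [0.5575, -0.1237, 0.1457]
tool_rot: [-0.0, 0.754, 0.656, -0.0]
contact_force: [0.7, -0.2, -2.3]
gripper_width: 0.598
```

Emit:
{"name": "drive_tool", "arguments": {
  "series": [
    [[0.002,-0.035,0],[0,0,0]],
    [[0.002,-0.06,0],[0,0,0]],
    [[0.002,-0.07,-0.02],[0,0,0]],
    [[0.002,-0.07,-0.05],[0,0,0]],
    [[0.002,-0.07,-0.08],[0,0,0]],
    [[0.002,-0.07,-0.1],[0,0,0]],
    [[0.002,-0.07,-0.12],[0,0,0]],
    [[0.002,-0.07,-0.12],[0,0,0]]
  ]
}}

```text
time: 13.55
tool_pos: [0.5569, -0.1906, 0.022]
tool_rot: [-0.004, 0.755, 0.656, -0.002]
contact_force: [-1.4, 0.9, -1.4]
gripper_width: 0.597
```

```bash
python3 - <<'E'
from h import *
s=state();print(s['time'],s['tool_pos'],s['tool_rot'],s['contact_force'],s['ft_torque'],s['gripper_width'])
im=grab_frame('side')[:,:,::-1]; cv2.imwrite('pics/j_s.png',cv2.resize(im[180:420,280:520],None,fx=2.5,fy=2.5))
for c in ['side']:
  for n in ['strip_narrow_end','strip_deep_end']: print(c,n,[(np.round(r['location'],3),round(r['confidence'],2)) for r in place_of(c,n)])
E
```

```text
13.55 [ 0.55692116 -0.19058116  0.02197648] [-0.00375551  0.75472972  0.6560231  -0.0016206 ] [-1.43804686  0.88100487 -1.40614464] [-0.12696923  0.0604522  -0.04307276] 0.5965873711316941
side strip_narrow_end [(array([ 0.556, -0.222,  0.03 ]), 0.82), (array([0.452, 0.213, 0.001]), 0.82)]
side strip_deep_end [(array([ 0.571, -0.05 ,  0.026]), 0.84), (array([0.288, 0.26 , 0.004]), 0.64)]
```

View pics/j_s.png

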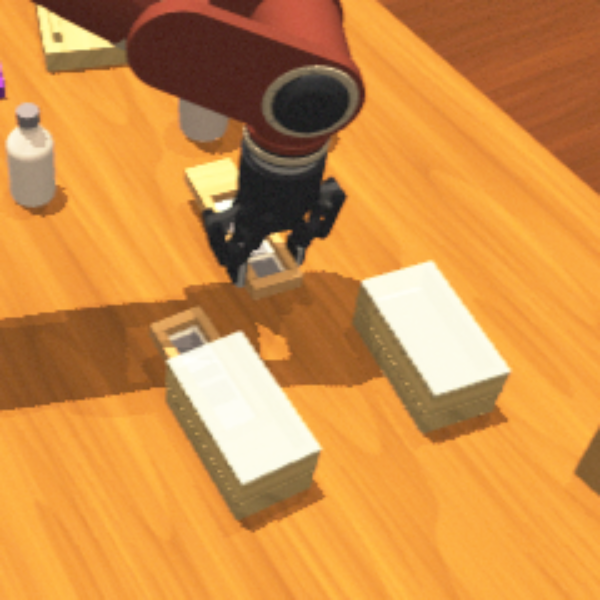

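Emit:
{"name": "drive_tool", "arguments": {
  "series": [
    [[0,0,-0.008],[0,0,0]],
    [[0,0,-0.016],[0,0,0]],
    [[0,0,-0.022],[0,0,0]],
    [[0,0,-0.025],[0,0,0]],
    [[0,0,-0.0255],[0,0,0]],
    [[0,0,-0.0255],[0,0,0]]
  ]
}}

```text
time: 14.3
tool_pos: [0.56, -0.192, 0.0007]
tool_rot: [-0.0, 0.755, 0.656, -0.0]
contact_force: [-0.3, -0.1, -1.3]
gripper_width: 0.595
```

Emit:
{"name": "drive_tool", "arguments": {
  "series": [
    [[0,0,-0.002],[0,0,0]],
    [[0,0,-0.004],[0,0,0]],
    [[0,0,-0.004],[0,0,0]]
  ]
}}

```text
time: 14.6
tool_pos: [0.5602, -0.1921, -0.003]
tool_rot: [0.0, 0.755, 0.656, 0.0]
contact_force: [-0.1, 0.1, -1.2]
gripper_width: 0.597
```

Emit:
{"name": "drive_tool", "arguments": {
  "series": [
    [[0,0,-0.001],[0,0,0]],
    [[0,0,-0.002],[0,0,0]],
    [[0,0,-0.002],[0,0,0]]
  ]
}}

```text
time: 14.9
tool_pos: [0.5603, -0.1922, -0.0031]
tool_rot: [-0.0, 0.755, 0.656, -0.0]
contact_force: [-5.6, 2.5, 11.6]
gripper_width: 0.594
```

Emit:
{"name": "drive_tool", "arguments": {
  "series": [
    [[0,0,0],[0,0,0]],
    [[0,0,0],[0,0,0]],
    [[0,0,0],[0,0,0]],
    [[0,0,0],[0,0,0]],
    [[0,0,0],[0,0,0]]
  ],
  "fingers": -1
}}

```text
time: 15.4
tool_pos: [0.5599, -0.1919, -0.0055]
tool_rot: [-0.0, 0.755, 0.656, -0.0]
contact_force: [-0.4, -0.8, -0.3]
gripper_width: 1.001
```

Emit:
{"name": "drive_tool", "arguments": {
  "series": [
    [[0,0,0.03],[0,0,0]],
    [[0,0,0.07],[0,0,0]],
    [[0.0,0.0,0.11],[0,0,0]],
    [[0.004,0.04,0.11],[0,0,0]],
    [[0.01,0.08,0.11],[0,0,0]],
    [[0.0165,0.117,0.11],[0,0,0]],
    [[0.0165,0.117,0.11],[0,0,0]],
    [[0.0165,0.117,0.11],[0,0,0]]
  ]
}}

```text
time: 16.2
tool_pos: [0.5765, -0.0745, 0.1047]
tool_rot: [0.0, 0.754, 0.657, -0.0]
contact_force: [-0.1, 0.1, -0.3]
gripper_width: 1.0
```

```bash
python3 - <<'E'
from h import *
s=state();print(s['time'],s['tool_pos'],s['tool_rot'],s['contact_force'],s['gripper_width'])
for c in ['wrist','side','scene']:
  im=grab_frame(c)[:,:,::-1].copy(); box(im,c,(.568,-.1355),np.radians(82),(-85,85),(-26,26),(0,18),(0,0,255))
  cv2.imwrite(f'pics/k_{c}.png',im)
  for n in ['strip','strip_narrow_end','strip_deep_end']: print(c,n,[(np.round(r['location'],3),round(r['confidence'],2)) for r in place_of(c,n) if r['location'][1]<0.05])
E
```

```text
16.2 [ 0.57646646 -0.07445236  0.10468396] [ 9.01015406e-05  7.54132374e-01  6.56722402e-01 -2.04071583e-04] [-0.12174836  0.08432264 -0.27802871] 1.000209775677213
wrist strip [(array([ 0.569, -0.14 ,  0.004]), 0.79)]
wrist strip_narrow_end [(array([ 0.558, -0.221,  0.   ]), 0.72)]
wrist strip_deep_end [(array([ 0.577, -0.054, -0.002]), 0.59)]
side strip [(array([ 0.566, -0.134, -0.   ]), 0.63)]
side strip_narrow_end [(array([ 0.56 , -0.222,  0.   ]), 0.85)]
side strip_deep_end [(array([ 0.576, -0.054,  0.002]), 0.73)]
scene strip [(array([ 0.567, -0.138, -0.001]), 0.65)]
scene strip_narrow_end [(array([ 0.556, -0.222, -0.004]), 0.81)]
scene strip_deep_end [(array([ 0.582, -0.046,  0.   ]), 0.61), (array([ 0.412,  0.035, -0.001]), 0.31)]
```

View pics/k_wrist.png

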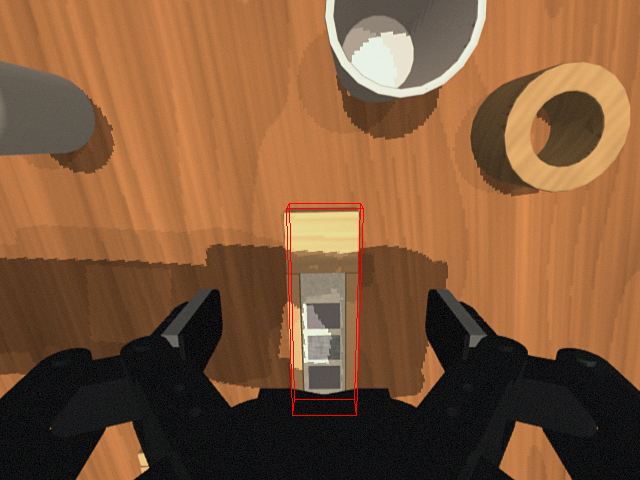

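View pics/k_side.png

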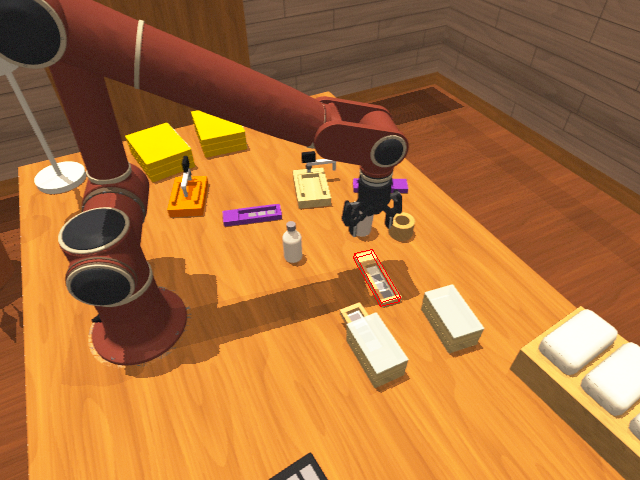

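View pics/k_scene.png

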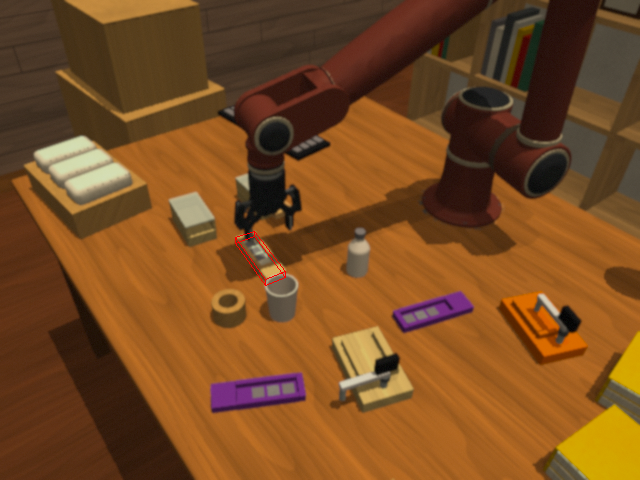

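Emit:
{"name": "drive_tool", "arguments": {
  "series": [
    [[0.005,-0.04,0.03],[0,0,0]],
    [[0.01,-0.085,0.06],[0,0,0]],
    [[0.02,-0.13,0.08],[0,0,0]],
    [[0.03,-0.175,0.1],[0,0,0]],
    [[0.04,-0.22,0.1],[0,0,0]],
    [[0.05,-0.26,0.1],[0,0,0]],
    [[0.05,-0.28,0.1],[0,0,0]],
    [[0.05,-0.28,0.1],[0,0,0]]
  ]
}}

```text
time: 17.6
tool_pos: [0.6258, -0.3575, 0.204]
tool_rot: [-0.0, 0.756, 0.655, -0.0]
contact_force: [-0.6, 0.3, 0.0]
gripper_width: 0.998
```

Emit:
{"name": "drive_tool", "arguments": {
  "series": [
    [[0,0,0],[0,0,0]],
    [[0,0,0],[0,0,0]]
  ]
}}

```text
time: 17.8
tool_pos: [0.6265, -0.3533, 0.2046]
tool_rot: [-0.0, 0.754, 0.657, 0.0]
contact_force: [-0.1, -0.9, -0.6]
gripper_width: 1.0
```

```bash
python3 - <<'E'
from h import *
s=state();print(s['time'],s['tool_pos'])
c='wrist'
im=grab_frame(c)[:,:,::-1].copy(); cv2.imwrite('pics/l_raw.png',im);box(im,c,(.638,-.329),np.radians(-98),(-60,70),(-37,37),(0,64),(0,0,255))
cv2.imwrite(f'pics/l_w.png',im)
for n in ['sleeve_empty']: print(c,n,[(np.round(r['location'],4),round(r['confidence'],2)) for r in place_of(c,n)])
E
```

```text
17.8 [ 0.62646742 -0.35329493  0.20460806]
wrist sleeve_empty [(array([ 0.6395, -0.3274, -0.0026]), 0.85)]
```

View pics/l_w.png

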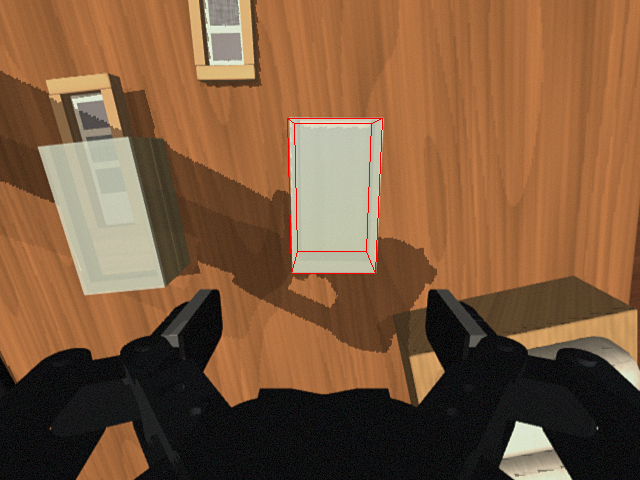

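Emit:
{"name": "drive_tool", "arguments": {
  "series": [
    [[-0.01,0.045,-0.01],[0,0,0]],
    [[-0.02,0.09,-0.03],[0,0,0]],
    [[-0.03,0.135,-0.05],[0,0,0]],
    [[-0.04,0.18,-0.07],[0,0,0]],
    [[-0.048,0.225,-0.09],[0,0,0]],
    [[-0.0515,0.265,-0.11],[0,0,0]],
    [[-0.0515,0.2765,-0.12],[0,0,0]],
    [[-0.0515,0.2765,-0.12],[0,0,0]]
  ]
}}

```text
time: 18.7
tool_pos: [0.5734, -0.076, 0.0831]
tool_rot: [-0.001, 0.753, 0.657, -0.001]
contact_force: [-0.3, -0.4, -0.3]
gripper_width: 1.001
```

Emit:
{"name": "drive_tool", "arguments": {
  "series": [
    [[0,0,-0.03],[0,0,0]],
    [[0,0,-0.06],[0,0,0]],
    [[0,0,-0.078],[0,0,0]],
    [[0,0,-0.084],[0,0,0]],
    [[0,0,-0.085],[0,0,0]],
    [[0,0,-0.085],[0,0,0]]
  ]
}}

```text
time: 19.3
tool_pos: [0.5763, -0.0795, 0.0014]
tool_rot: [0.001, 0.755, 0.656, 0.001]
contact_force: [0.1, 0.1, 0.0]
gripper_width: 0.997
```

Emit:
{"name": "drive_tool", "arguments": {
  "series": [
    [[0,0,0],[0,0,0]],
    [[0,0,0],[0,0,0]],
    [[0,0,0],[0,0,0]],
    [[0,0,0],[0,0,0]],
    [[0,0,0],[0,0,0]],
    [[0,0,0],[0,0,0]]
  ],
  "fingers": 1
}}

```text
time: 19.9
tool_pos: [0.5762, -0.0788, 0.0013]
tool_rot: [0.001, 0.755, 0.656, 0.001]
contact_force: [-1.2, 0.1, 5.6]
gripper_width: 0.592
```

Emit:
{"name": "drive_tool", "arguments": {
  "series": [
    [[0,0,0.006],[0,0,0]],
    [[0,0,0.02],[0,0,0]],
    [[0,0,0.035],[0,0,0]],
    [[0,0,0.05],[0,0,0]],
    [[0,0,0.05],[0,0,0]],
    [[0,0,0.05],[0,0,0]]
  ]
}}

```text
time: 20.5
tool_pos: [0.5755, -0.0786, 0.0508]
tool_rot: [0.001, 0.755, 0.656, 0.0]
contact_force: [0.7, 0.0, -2.6]
gripper_width: 0.589
```

```bash
python3 - <<'E'
from h import *
s=state();print(s['time'],s['tool_pos'],s['tool_rot'],s['contact_force'],s['ft_torque'],s['gripper_width'])
for c in ['side','scene']:
  im=grab_frame(c)[:,:,::-1].copy()
  x0,y0=(300,150) if c=='side' else (150,150)
  cv2.imwrite(f'pics/m_{c}.png',cv2.resize(im[y0:y0+200,x0:x0+240],None,fx=3,fy=3))
  for n in ['strip','strip_narrow_end','strip_deep_end']: print(c,n,[(np.round(r['location'],4),round(r['confidence'],2)) for r in place_of(c,n) if r['location'][1]<0.05])
E
```

```text
20.5 [ 0.57550101 -0.07862827  0.05078748] [7.15938370e-04 7.54712692e-01 6.56054869e-01 4.98202977e-04] [ 7.49049509e-01  4.97383730e-04 -2.63260693e+00] [ 0.13297937  0.05476127 -0.02652666] 0.5888928443359882
side strip [(array([ 0.567 , -0.1356,  0.0483]), 0.85)]
side strip_narrow_end [(array([ 0.5598, -0.2229,  0.0517]), 0.69)]
side strip_deep_end [(array([ 0.5729, -0.0525,  0.0492]), 0.57)]
scene strip [(array([ 0.5653, -0.1393,  0.0456]), 0.58)]
scene strip_narrow_end [(array([ 0.5517, -0.2216,  0.0459]), 0.92)]
scene strip_deep_end []
```

View pics/m_side.png

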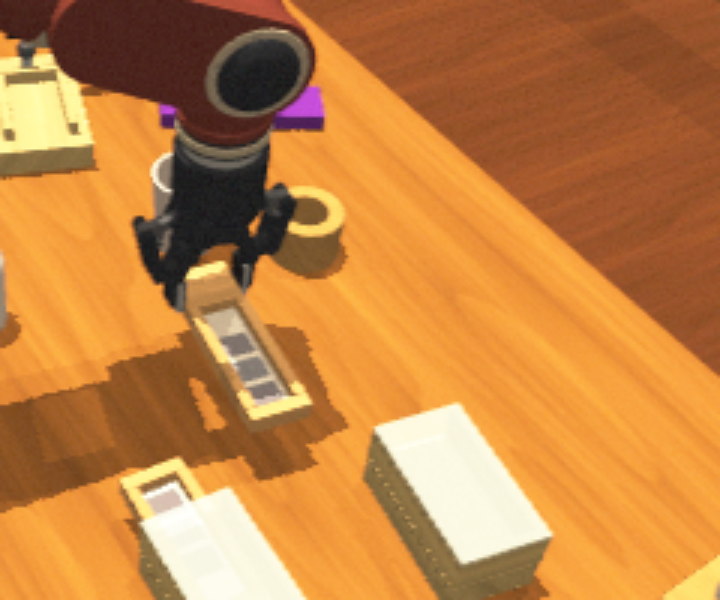

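View pics/m_scene.png

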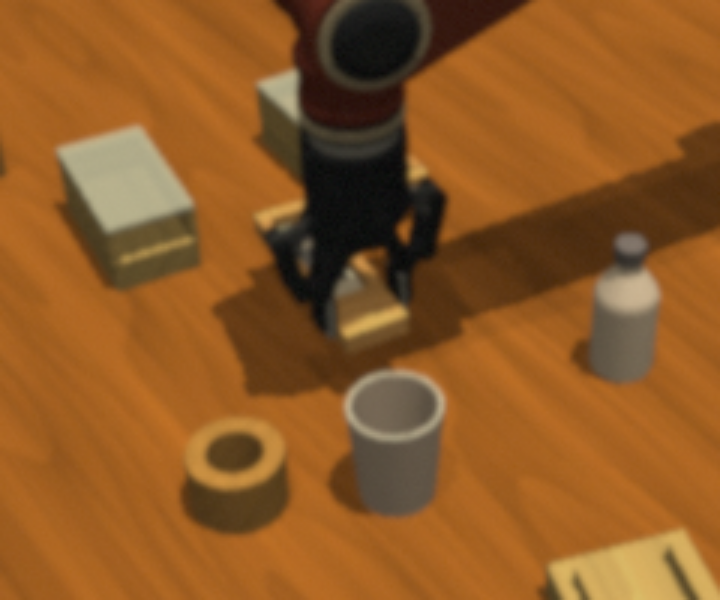

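Emit:
{"name": "drive_tool", "arguments": {
  "series": [
    [[0.03,-0.004,0],[0,0,0]],
    [[0.06,-0.012,-0.005],[0,0,0]],
    [[0.085,-0.025,-0.01],[0,0,0]],
    [[0.093,-0.0325,-0.0135],[0,0,0]],
    [[0.093,-0.0325,-0.0135],[0,0,0]],
    [[0.093,-0.0325,-0.0135],[0,0,0]]
  ]
}}

```text
time: 21.5
tool_pos: [0.6668, -0.1107, 0.0356]
tool_rot: [-0.001, 0.755, 0.656, -0.001]
contact_force: [-0.5, 0.0, -1.4]
gripper_width: 0.593
```

```bash
python3 - <<'E'
from h import *
s=state();print(s['time'],s['tool_pos'],s['tool_rot'],s['contact_force'],s['gripper_width'])
t=s['tool_pos']; y=np.radians(82)
o=t[:2]-.060*np.array([np.cos(y),np.sin(y)]); z=(t[2]-.0013)*1000
d=o-np.array([.638,-.329]); print('sleeve frame: x',d@[np.cos(y-np.pi),np.sin(y-np.pi)],'lat',d@[-np.sin(y-np.pi),np.cos(y-np.pi)],z)
for c in ['side','scene']:
  im=grab_frame(c)[:,:,::-1].copy(); box(im,c,o,y,(-85,85),(-26,26),(z,z+18),(0,0,255)); box(im,c,(.638,-.329),y-np.pi,(-60,70),(-37,37),(0,64),(255,0,0))
  x0,y0=(340,210) if c=='side' else (150,150)
  cv2.imwrite(f'pics/n_{c}.png',cv2.resize(im[y0:y0+150,x0:x0+160],None,fx=4,fy=4,interpolation=cv2.INTER_NEAREST))
E
```

```text
21.5 [ 0.6668069  -0.11070169  0.03558919] [-9.65308012e-04  7.54816197e-01  6.55935433e-01 -5.33366142e-04] [-0.54922395  0.00925143 -1.44708699] 0.5926504125643418
sleeve frame: x -0.16018299079608883 lat -0.0018546976062472013 34.289191665818
```

View pics/n_side.png

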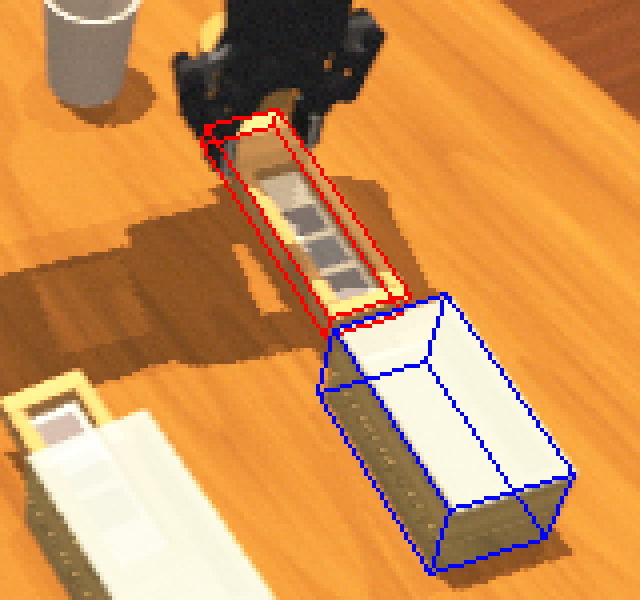

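View pics/n_scene.png

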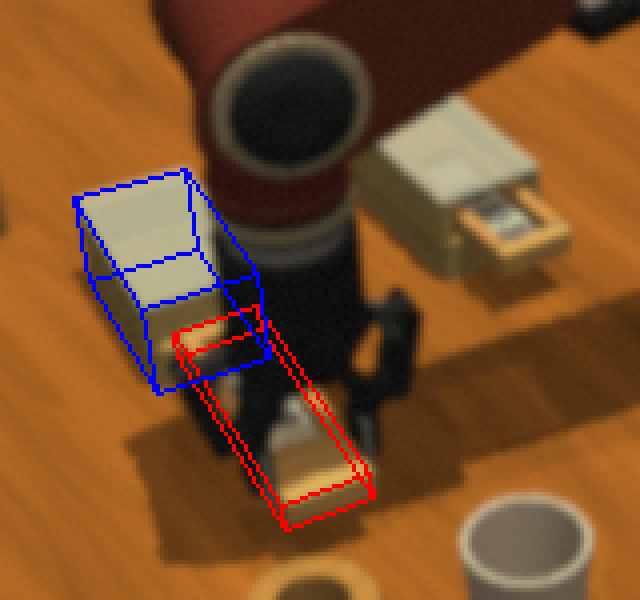

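Emit:
{"name": "drive_tool", "arguments": {
  "series": [
    [[0.001,0,0.001],[0,0,0]],
    [[-0.001,-0.015,0.001],[0,0,0]],
    [[-0.003,-0.03,0.001],[0,0,0]],
    [[-0.005,-0.045,0.001],[0,0,0]],
    [[-0.0073,-0.0594,0.001],[0,0,0]],
    [[-0.0073,-0.0594,0.001],[0,0,0]],
    [[-0.0073,-0.0594,0.001],[0,0,0]]
  ]
}}

```text
time: 22.3
tool_pos: [0.6605, -0.1711, 0.0372]
tool_rot: [-0.0, 0.755, 0.656, 0.0]
contact_force: [-0.2, 0.3, -1.5]
gripper_width: 0.59
```

```bash
cat > chk.py <<'E'
from h import *
import sys
s=state();print(s['time'],s['tool_pos'],s['tool_rot'],s['contact_force'],s['gripper_width'])
t=s['tool_pos']; y=np.radians(82)
o=t[:2]-.060*np.array([np.cos(y),np.sin(y)]); z=(t[2]-.0013)*1000
d=o-np.array([.638,-.329]); print('sleeve frame: x',d@[np.cos(y-np.pi),np.sin(y-np.pi)],'lat',d@[-np.sin(y-np.pi),np.cos(y-np.pi)],z)
c='side';im=grab_frame(c)[:,:,::-1].copy()
x0,y0=(340,210)
cv2.imwrite(sys.argv[1],cv2.resize(im[y0:y0+150,x0:x0+160],None,fx=4,fy=4,interpolation=cv2.INTER_NEAREST))
E
python3 chk.py pics/o.png
```

```text
22.3 [ 0.66050151 -0.17109728  0.03722454] [-1.97371287e-04  7.55164834e-01  6.55534910e-01  1.26667455e-04] [-0.21380539  0.28806241 -1.50129265] 0.5898933010879652
sleeve frame: x -0.09949762335752274 lat 0.0003067179918338973 35.9245438433293
```

View pics/o.png

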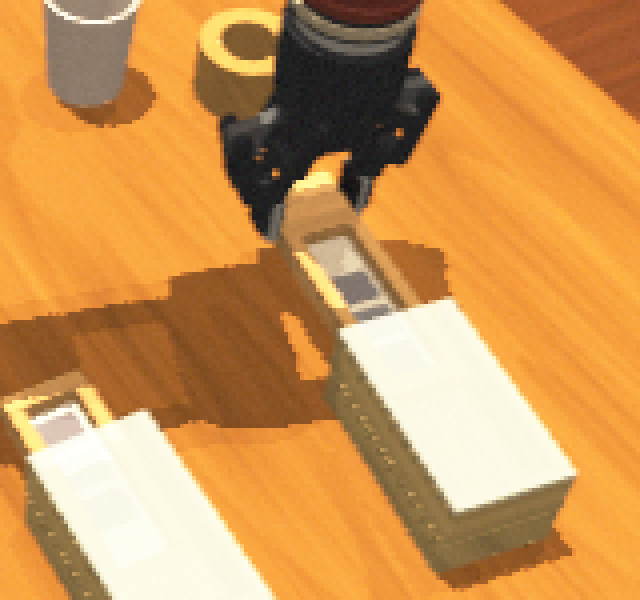

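Emit:
{"name": "drive_tool", "arguments": {
  "series": [
    [[-0.0021,-0.015,0],[0,0,0]],
    [[-0.0042,-0.03,0],[0,0,0]],
    [[-0.0063,-0.045,0],[0,0,0]],
    [[-0.008,-0.058,-0.001],[0,0,0]],
    [[-0.0092,-0.0654,-0.003],[0,0,0]],
    [[-0.0092,-0.0654,-0.003],[0,0,0]],
    [[-0.0092,-0.0654,-0.003],[0,0,0]]
  ]
}}

```text
time: 23.05
tool_pos: [0.6513, -0.2358, 0.034]
tool_rot: [-0.0, 0.755, 0.656, 0.0]
contact_force: [-0.5, 0.2, -1.1]
gripper_width: 0.59
```

Emit:
{"name": "drive_tool", "arguments": {
  "series": [
    [[-0.0003,-0.002,0],[0,0,0]],
    [[-0.0006,-0.004,0],[0,0,0]],
    [[-0.0006,-0.004,0],[0,0,0]]
  ]
}}

```text
time: 23.35
tool_pos: [0.651, -0.2397, 0.0344]
tool_rot: [0.0, 0.755, 0.656, 0.0]
contact_force: [0.1, 0.1, -1.8]
gripper_width: 0.595
```

```bash
python3 chk.py pics/p.png
```

```text
23.35 [ 0.65099733 -0.23969786  0.03441241] [9.50690152e-05 7.54611862e-01 6.56171417e-01 1.37701613e-05] [ 0.13710601  0.09769612 -1.80216764] 0.5946151418474795
sleeve frame: x -0.030241933981259086 lat 0.00044238128321760333 33.11240783974432
```

View pics/p.png

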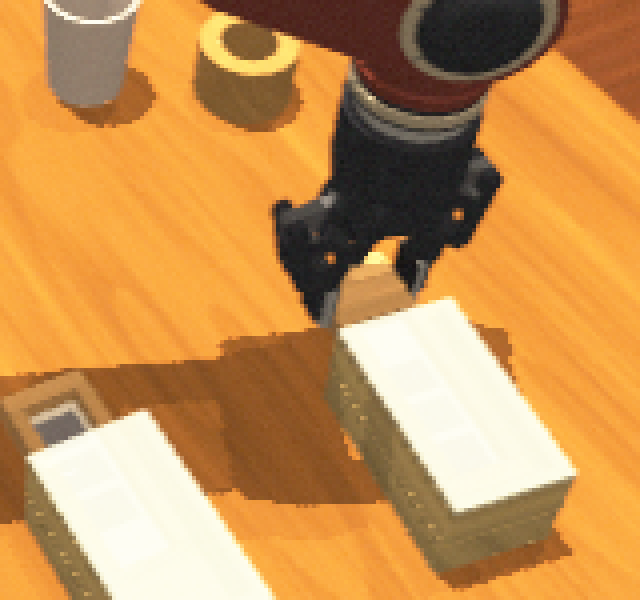

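Nominally 5 mm left, so I'll advance slowly until I feel contact.

Emit:
{"name": "drive_tool", "arguments": {
  "series": [
    [[-0.0003,-0.002,0],[0,0,0]],
    [[-0.0004,-0.003,0],[0,0,0]],
    [[-0.0004,-0.003,0],[0,0,0]]
  ]
}}

```text
time: 23.7
tool_pos: [0.6505, -0.243, 0.0343]
tool_rot: [0.0, 0.755, 0.656, 0.0]
contact_force: [0.2, 0.3, -1.0]
gripper_width: 0.59
```

Emit:
{"name": "drive_tool", "arguments": {
  "series": [
    [[-0.0001,-0.001,0],[0,0,0]],
    [[-0.0003,-0.002,0],[0,0,0]],
    [[-0.0003,-0.002,0],[0,0,0]]
  ]
}}

```text
time: 24.0
tool_pos: [0.6502, -0.2449, 0.0343]
tool_rot: [0.0, 0.755, 0.656, -0.0]
contact_force: [-0.6, 0.6, -1.3]
gripper_width: 0.591
```

Emit:
{"name": "drive_tool", "arguments": {
  "series": [
    [[-0.0001,-0.001,0],[0,0,0]],
    [[-0.0003,-0.002,0],[0,0,0]],
    [[-0.0003,-0.002,0],[0,0,0]]
  ]
}}

```text
time: 24.3
tool_pos: [0.6501, -0.2454, 0.0342]
tool_rot: [-0.001, 0.755, 0.656, 0.001]
contact_force: [1.7, 5.1, -1.7]
gripper_width: 0.593
```

Emit:
{"name": "drive_tool", "arguments": {
  "series": [
    [[-0.0001,-0.001,0],[0,0,0]],
    [[-0.0003,-0.002,0],[0,0,0]],
    [[-0.0003,-0.002,0],[0,0,0]]
  ]
}}

```text
time: 24.6
tool_pos: [0.6502, -0.2454, 0.0341]
tool_rot: [-0.002, 0.755, 0.656, 0.002]
contact_force: [1.7, 10.1, -0.4]
gripper_width: 0.591
```

Emit:
{"name": "drive_tool", "arguments": {
  "series": [
    [[0.0003,0.002,0],[0,0,0]],
    [[0.0003,0.002,-0.0015],[0,0,0]],
    [[0.0003,0.002,-0.003],[0,0,0]],
    [[0.0003,0.002,-0.004],[0,0,0]],
    [[0.0003,0.002,-0.004],[0,0,0]]
  ]
}}

```text
time: 25.1
tool_pos: [0.6504, -0.2454, 0.0311]
tool_rot: [-0.001, 0.755, 0.656, 0.001]
contact_force: [-0.3, 8.4, 2.7]
gripper_width: 0.589
```

```bash
python3 chk.py pics/q.png
```

```text
25.1 [ 0.65037488 -0.24537197  0.03106029] [-7.50236357e-04  7.54827992e-01  6.55921695e-01  9.33060241e-04] [-0.32690903  8.43912356  2.68462443] 0.5886696506300604
sleeve frame: x -0.024536416341347206 lat 0.000615678350267248 29.760286684849135
```

Emit:
{"name": "drive_tool", "arguments": {
  "series": [
    [[0,0,0],[0,0,0]],
    [[0,0,0],[0,0,0]],
    [[0,0,0],[0,0,0]],
    [[0,0,0],[0,0,0]],
    [[0,0,0],[0,0,0]],
    [[0,0,0],[0,0,0]]
  ],
  "fingers": -1
}}

```text
time: 25.75
tool_pos: [0.6498, -0.247, 0.0303]
tool_rot: [0.0, 0.755, 0.656, -0.0]
contact_force: [1.1, -0.3, -0.5]
gripper_width: 1.003
```

Emit:
{"name": "drive_tool", "arguments": {
  "series": [
    [[0,0,0.03],[0,0,0]],
    [[0,0,0.07],[0,0,0]],
    [[0,0,0.11],[0,0,0]],
    [[0.0,0.0,0.15],[0,0,0]],
    [[0.0,-0.02,0.17],[0,0,0]],
    [[0.0,-0.03,0.17],[0,0,0]],
    [[0,-0.03,0.17],[0,0,0]],
    [[0,-0.03,0.17],[0,0,0]]
  ]
}}

```text
time: 26.55
tool_pos: [0.6486, -0.2761, 0.197]
tool_rot: [-0.002, 0.755, 0.656, -0.001]
contact_force: [-0.0, 0.5, -0.1]
gripper_width: 1.002
```

```bash
python3 - <<'E'
from h import *
s=state();print(s['time'],s['tool_pos'],s['contact_force'])
y=np.radians(-98); o=np.array([.638,-.329])-.025*np.array([np.cos(y),np.sin(y)])
for c in ['wrist','side','scene']:
  raw=grab_frame(c)[:,:,::-1].copy(); im=raw.copy()
  box(im,c,o,y+np.pi,(-85,85),(-26,26),(30,48),(0,0,255))
  cv2.imwrite(f'pics/r_{c}.png',im)
  for n in ['strip','strip_deep_end','foot','knob_grip','glue','cup','tape']: print(c,n,[(np.round(r['location'],4),round(r['confidence'],2)) for r in place_of(c,n)])
print(o+.085*np.array([np.cos(y+np.pi),np.sin(y+np.pi)]))
E
```

```text
26.55 [ 0.64863072 -0.27614747  0.19703962] [-0.02773363  0.54371869 -0.13116125]
wrist strip []
wrist strip_deep_end [(array([ 0.6577, -0.2207,  0.0269]), 0.77)]
wrist foot []
wrist knob_grip []
wrist glue []
wrist cup []
wrist tape []
side strip [(array([0.3664, 0.2384, 0.0006]), 0.98), (array([0.7813, 0.1847, 0.0009]), 0.85)]
side strip_deep_end [(array([0.855 , 0.142 , 0.0009]), 0.97), (array([ 0.6514, -0.2187,  0.0312]), 0.87), (array([0.2856, 0.263 , 0.0037]), 0.85)]
side foot [(array([0.6755, 0.2962, 0.0308]), 0.52), (array([0.2139, 0.3773, 0.0347]), 0.52)]
side knob_grip [(array([0.5997, 0.32  , 0.0922]), 0.86), (array([0.2472, 0.4493, 0.0938]), 0.76)]
side glue [(array([4.153e-01, 3.660e-02, 3.000e-04]), 0.85)]
side cup [(array([0.6271, 0.0389, 0.003 ]), 0.81)]
side tape [(array([ 0.7256, -0.0189,  0.0016]), 0.73)]
scene strip [(array([ 0.7842,  0.1838, -0.001 ]), 0.79), (array([ 0.3678,  0.239 , -0.0041]), 0.77), (array([ 0.6418, -0.3087,  0.0299]), 0.64)]
scene strip_deep_end [(array([0.8556, 0.1387, 0.001 ]), 0.89), (array([ 0.6539, -0.2149,  0.0294]), 0.66), (array([ 0.2898,  0.2565, -0.0004]), 0.58)]
scene foot [(array([0.2215, 0.3801, 0.0346]), 0.9), (array([0.6777, 0.2957, 0.0365]), 0.77), (array([ 0.4419, -0.3235, -0.0023]), 0.42)]
scene knob_grip [(array([0.2465, 0.4544, 0.0957]), 0.8), (array([0.5982, 0.3153, 0.0931]), 0.61), (array([0.6773, 0.2975, 0.0352]), 0.47)]
scene glue [(array([ 0.4101,  0.0328, -0.0012]), 0.81)]
scene cup [(array([0.6293, 0.0394, 0.0022]), 0.82), (array([0.5978, 0.3176, 0.0912]), 0.21)]
scene tape [(array([ 0.7223, -0.0224, -0.0019]), 0.71)]
[ 0.65330904 -0.22007051]
```

View pics/r_wrist.png

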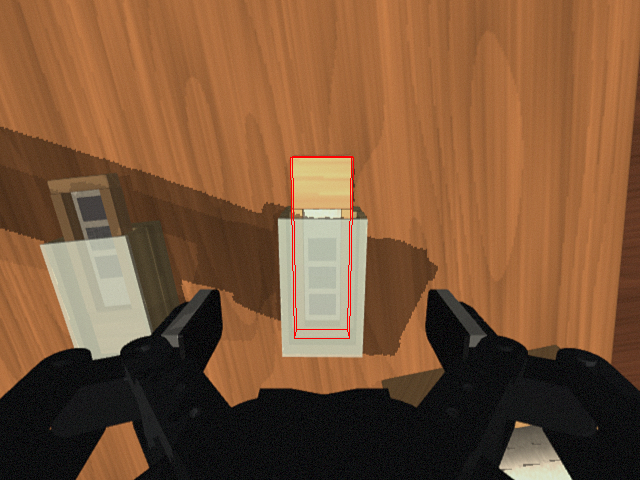

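View pics/r_side.png

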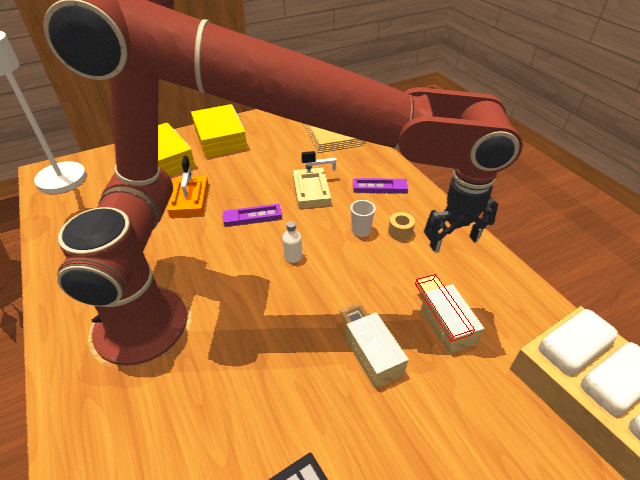

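View pics/r_scene.png

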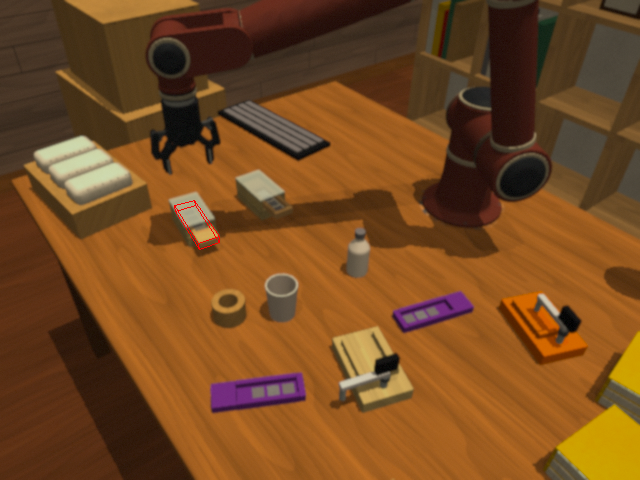

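```bash
python3 -c "
from plant import *
print(job_done(), state()['time'])"
```

```text
the job is handed in; nothing more can be done
the job is handed in; nothing more can be done
```

The frame is in the empty sleeve, picture side up with the narrow border first, and the job was handed in at about 27 s of the 72 s allowed.

- **Finger:** I lifted it about 20 mm by its knob, swung it about 91° anticlockwise, lowered it and let go. The last pictures still show it aside, with the foot found near (0.676, 0.296).
- **Frame:** I lifted it out of the jig by the narrow end and set it down on the open desk. I then gripped it again by the deep border and slid it into the sleeve.
- **Fully home:** I felt the back of the sleeve at about 10 N, within 1 mm of the predicted depth. I then lowered the frame to the floor and let go while still pressing lightly.
- **Last checks:** In the wrist picture the frame matches the fully-home outline to about 1 pixel, with about 50 mm of the deep border sticking out. The two fixed cameras place that end within 5 mm of the prediction. The glue, cup, tape and both decoy strips were found where they stood before. The gripper is touching nothing.
- **One mismatch:** The other frame seems to have its narrow border sticking out of the full sleeve, not the deep one as the description says. I left it alone.

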